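# Take the sold board off its sprung display peg

## Task

The board with the blue handle end has been sold: press the orange sprung keeper of its peg down out of the way, slide the board off the open end of the peg, and stand it upright, fully down, in the slot of the wooden holder. Lower it gently rather than dropping it; leave the red board hanging and the other wares where they are.

Things in the scene. Friction and masses are not known exactly. Their poses are not given: they have to be found in the camera images.
- blue_board: Wooden board 110 wide x 160 high x 14 mm thick, 0.13 to 0.24 kg, upper third blue, hanging on one of two pegs. Origin: middle of its lower edge; z up, y across its width, x through it; both faces alike. The peg runs through its hand slot (44 wide, z = 106 to 126 mm); it hangs by the rounded edge at z = 126 mm. Grip the 14 mm thick bridge above (z = 126 to 160 mm) from above, one finger each side.
- red_board: The same board with a red upper third, hanging on the other peg (which peg holds which changes). Same origin and axes. It stays there.
- stand: Fixed dark wooden stand, 400 mm wide: a cross rail with two level steel pegs. Origin: at table height below the mid point of the two hanging places; z up, y along the cross rail, x along the pegs, whose open ends point to -x. Rail face 68 mm to +x of the hanging places, rail top 16 mm above the pegs. Pegs: channels 24 wide, 10 mm high, with a 14 mm gap between their sides, ending 84 mm to -x of the hanging place.
- seat_left (a point): Hanging place on the stand's +y peg: on the peg's centre line at the height of its top, 205 mm above the table. Axes as the stand's. A hanging board can be raised only 10 mm before its slot meets the peg's underside.
- seat_right (a point): The same on the stand's -y peg, 170 mm from the other.
- press_left (a point): On the sloping top of the +y peg's orange keeper (12 mm wide), 3 mm to -x of its catch edge: press here. The catch edge is 13 mm to -x of the hanging place (6 mm from the board's face), 17 mm above the peg's top; the hinge is 75 mm to -x, 3 mm below the peg's top. Pressed level, the edge shifts 3 mm towards the board. Pushing the board against it only locks it.
- press_right (a point): The same on the -y keeper.
- keeper_left (a joint): Angle of the +y keeper, rad: 0 sprung up (shut), about 0.27 level with the peg's top, stop 0.40; 3.5 N at the catch edge starts it, 6.5 N holds it level. It springs back when let go, so hold it down (e.g. with the front fingertip while the fingers reach round the board's bridge) until the board slides over it; the board then holds it down itself.
- keeper_right (a joint): The same for the -y keeper.
- holder: Fixed wooden holder: base 110 x 170 x 10 mm with a narrow open-topped box, outside 42 x 142 mm, rim 76 mm above the table. Origin: centre of its underside. y runs along the slot, x across it.
- slot (a point): Centre of the slot's floor, 16 mm above the table. Slot inside: 26 mm across (x), 126 mm along (y), 60 mm deep. Axes as the holder's. The board goes in either way round.
- casket: Bystander: small wooden casket 90 x 100 x 65 mm, on the right, origin under its centre.
- goblet: Bystander: turned light wooden goblet, 76 mm across, 125 mm high, on the left, origin under its centre.
- pot: Bystander: wooden cup 84 mm across, 85 mm high, to the far right, origin under its centre.
- figurine: Bystander: white animal figurine 68 mm across, about 135 mm high, to the far left, origin under its centre.

How it is judged:
On the way, in this order (a step that is already met when the one before it is completed fails the run):
1. The keeper of the blue board's peg is pressed open (0.2 rad or more) by the fingers while the board still hangs there (((value of joint keeper_left above 0.2 rad and x of blue_board in the frame of seat_left above -0.008 m and horizontal distance between blue_board and seat_left below 0.025 m and contact force between the fingers and keeper_left above 0.3 N) or (value of joint keeper_right above 0.2 rad and x of blue_board in the frame of seat_right above -0.008 m and horizontal distance between blue_board and seat_right below 0.025 m and contact force between the fingers and keeper_right above 0.3 N))), for 0.1 s.
2. The blue board is off its peg, carried clear above the table (horizontal distance between blue_board and seat_left above 0.09 m and horizontal distance between blue_board and seat_right above 0.09 m and height (world z) of blue_board above 0.05 m and contact force between the fingers and blue_board above 0.5 N), for 0.1 s.
At the end, for the whole second after the job is handed in: The blue board stands in the holder's slot with its lower edge down, within 10 mm of the slot's floor, within 12 mm of its centre line and 15 mm of its middle, less than 0.3 rad off upright, released and at rest; the red board still hangs on its peg (z of blue_board in the frame of slot between -0.005 and 0.01 m and x of blue_board in the frame of slot between -0.012 and 0.012 m and y of blue_board in the frame of slot between -0.015 and 0.015 m and angle between blue_board's own z axis and vertical below 0.3 rad and linear speed of blue_board below 0.05 m/s and angular speed of blue_board below 0.5 rad/s and (distance between red_board and seat_left below 0.15 m or distance between red_board and seat_right below 0.15 m) and height (world z) of red_board above 0.06 m); the robot touches nothing.
It fails at once if The blue board is dropped: it falls faster than 0.5 m/s out of the fingers (linear speed of blue_board above 0.5 m/s and contact force between the fingers and blue_board below 0.05 N).
It fails at once if The red board is shifted by more than 30 mm (distance of red_board from where it was at the start of the episode above 0.03 m).
It fails at once if One of the other wares is moved by more than 30 mm (distance of any of casket, goblet, pot, figurine from where it was at the start of the episode above 0.03 m).
It also fails if it takes over 48 s, if anything falls off the work surface, if the arm or the gripper's body presses on something with over 40 N, if the wrist force passes 120 N, or if a joint passes its speed limit or range.

## Robot

A 6-joint arm with a two-finger parallel gripper is mounted at the origin on the work surface. World frame = base frame: x ahead of the robot, y to its left, z up, the work surface at z = 0. Lengths are in m, angles in rad, forces in N, time in s.
With the tool pointing down it reaches from about 0.35 to 0.875 m from the base axis. Payload 15.5 kg.
Tool frame: the origin (TCP) lies midway between the tips of the shut fingers; the grasp point (between the pads) lies 19 mm behind it (env.pinch_z is the distance from the TCP to the grasp point, in m); z points along the fingers, y is the line along which they close (so a half turn about z gives the same grasp; the last joint's range is limited). The gripper opens to 85 mm and grips with 20 to 120 N. Pads are 22 mm wide; open, the fingers measure 114 mm over their backs; the gripper's body (76 mm by 85 mm) begins 54 mm behind the grasp point. The pads swing forward as they close: fully open they stand 13 mm farther back than shut.
Start: joints at [-1.413, 0.494, 1.345, -0, 1.302, -0.096], TCP at [0.157, -0.605, 0.192] pointing down, gripper open.
Joint ranges: [-2.91, 2.91], [-0.82, 2.16], [0.22, 2.67], [-1.22, 4.37], [0.12, 2.79], [-3.08, 3.08]. Speed limits (rad/s): [1.89, 1.89, 2.57, 3.01, 3.01, 3.01].

## Interface

Orientations are given as a 3x3 rotation matrix whose columns are the frame's x, y, z axes.
In Python, from cell import env gives the robot as it stands. The module is installed in compiled form; this text tells all that it offers. Calls block until the motion is done:
- env.movep(position, orientation): joint-space move of the TCP to a pose.
- env.line_to(position, rot=None, rate=0.15, force_limit=None): straight line of the TCP; rot=None keeps the orientation; rate is the mean speed in m/s. With force_limit (N) it stops when the force on the tool has changed by that much, and returns True; else False.
- env.goto_joints(angles): joint-space move.
- env.move_gripper(opening, squeeze=None): finger opening in m; squeeze is the grip in N (None keeps the last); returns when the fingers have stopped.
- env.sleep(seconds).
- env.solve_ik(position, orientation): joint angles nearest the present ones, or None.
- env.get_state(): the state.
- env.read_camera(name): name is "scene" or "top"; returns the picture (400x640x3 uint8, red, green, blue); there is no depth.
- env.calibration(name): a dict with "fov_y" (degrees; the focal length in pixels is half the picture's height over the tangent of half this angle, whatever the lens; pixels are square), "cx", "cy" (the principal point, pixels), "world_from_camera" (4x4, takes a point from camera to world coordinates). Camera axes: x right, y down, z forward; pixel columns grow to the right and rows downward; lengths in m; the calibration is good to about 2 mm. A picture is of the moment at which its call begins. calibration takes no time and is no camera call.
A pose or a line that the arm cannot do raises env.IKError and nothing moves.
- env.close_job(): hands the job in; it is judged then, once.
The state is a dict: "time_s": time; "qpos": joint angles; "joint_velocities": joint speeds; "effort": joint torques, N m; "tcp_pos": TCP position; "tool_rot": TCP orientation; "ft_force": force on the tool from outside, world axes, zero at the start; "moment": the same for the moment, N m; "width": finger opening in m; "gripper_force": force on a finger pad.
Only numpy, scipy, OpenCV 4.12 (cv2) and the standard library are available. Lean on these libraries where they do the work, as an engineer would, in place of code of your own. Each camera call takes 0.05 s, during which the arm holds its last target. There are 200 camera calls.

## Working session

There is one attempt and no reset: what is moved stays moved. The work goes in short steps, each a Python script; the robot and the scene stay as the last script left them, time stands still between calls to the robot, and variables do not carry over. Pictures are saved under pics/ and viewed, at most 11 in all, crops included, and the job is handed in when it is done.

```bash
mkdir -p pics; ls; python3 - <<'E'
from cell import env
import cv2,numpy as np
for n in("scene","top"):
    im=env.read_camera(n); cv2.imwrite(f"pics/{n}0.png",im[:,:,::-1]); c=env.calibration(n); print(n,c["fov_y"],c["cx"],c["cy"]);print(np.round(c["world_from_camera"],4), {k:v for k,v in c.items() if k not in("fov_y","cx","cy","world_from_camera")})
s=env.get_state();print(s);print(env.pinch_z)
E
```

```text
pics
scene 56.82149772035233 317.7391786786312 199.0324813459719
[[ 0.3929  0.7212 -0.5705  1.1918]
 [ 0.9194 -0.3187  0.2303 -0.2562]
 [-0.0158 -0.615  -0.7883  1.0617]
 [ 0.      0.      0.      1.    ]] {}
top 48.596091138178465 314.7359961986493 193.30510316413503
[[-0.0277 -0.9898  0.1398  0.3586]
 [-0.9996  0.0285  0.0039 -0.0133]
 [-0.0078 -0.1396 -0.9902  1.6589]
 [ 0.      0.      0.      1.    ]] {}
{'time_s': 0.1, 'qpos': array([-1.41248313e+00,  4.94116678e-01,  1.34604072e+00,  6.35056191e-06,
        1.30249300e+00, -9.54951606e-02]), 'joint_velocities': array([ 0.00261411, -0.00192065, -0.00221092,  0.00221204, -0.00027808,
       -0.00113823]), 'effort': array([ 1.74302386e-03, -8.83589315e+01, -3.84562898e+01, -1.88493477e-04,
        5.20830421e-03,  6.54184623e-05]), 'tcp_pos': array([ 0.15688578, -0.60463004,  0.19127226]), 'tool_rot': array([[ 9.67963627e-01,  2.51090405e-01, -1.60709494e-04],
       [ 2.51090433e-01, -9.67963068e-01,  1.04548218e-03],
       [ 1.06949688e-04, -1.05234134e-03, -9.99999441e-01]]), 'ft_force': array([ 0.22726814, -0.80074705,  0.38040221]), 'moment': array([-0.00961018,  0.02122755, -0.03915941]), 'gripper_force': 0.0, 'width': 0.08536231850570815}
0.0187
```

View pics/scene0.png

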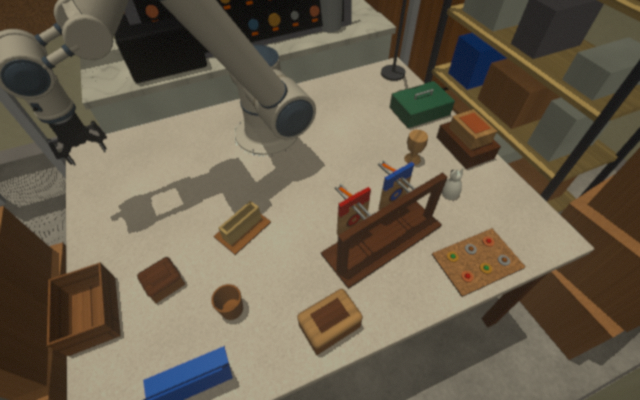

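View pics/top0.png

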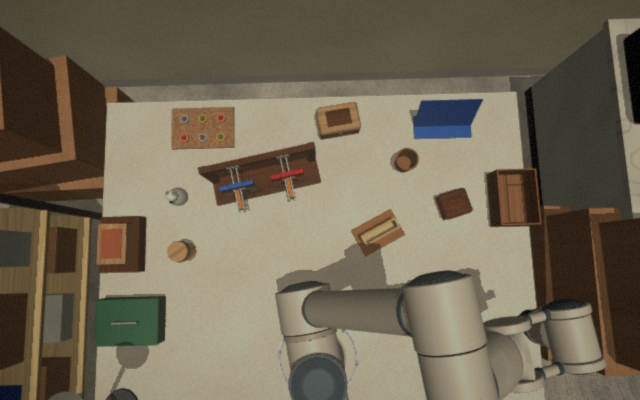

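Scene: the blue board hangs on the far-left (+y) peg at about (397,185) in scene and (237,186) in top. The red one is at (352,207) / (287,174), and the holder at (242,225) / (379,232). I'll enlarge both.

```bash
python3 - <<'E'
import cv2
def crop(n,x0,y0,w,h,k):
    im=cv2.imread(f"pics/{n}0.png")[y0:y0+h,x0:x0+w]
    cv2.imwrite(f"pics/{n}_c.png",cv2.resize(im,None,fx=k,fy=k,interpolation=cv2.INTER_CUBIC))
crop("scene",320,150,140,140,4)  # 560x560
crop("top",190,135,220,125,3.6)
E
python3 - <<'E'
import cv2
im=cv2.imread("pics/scene0.png")[190:260,205:280]
cv2.imwrite("pics/scene_h.png",cv2.resize(im,None,fx=6,fy=6,interpolation=cv2.INTER_CUBIC))
E
```

```text
(no output)
```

View pics/scene_c.png

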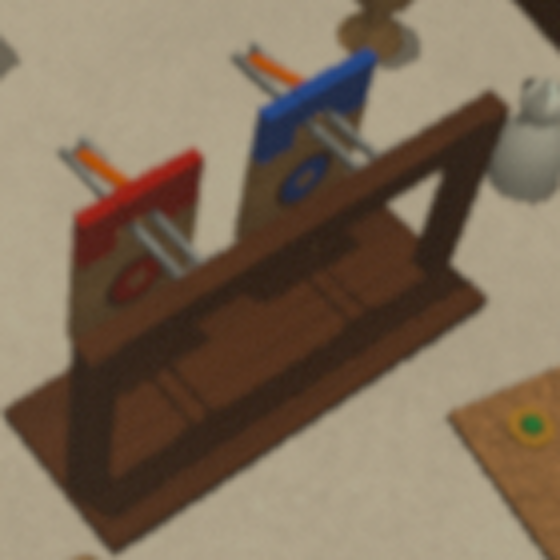

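View pics/top_c.png

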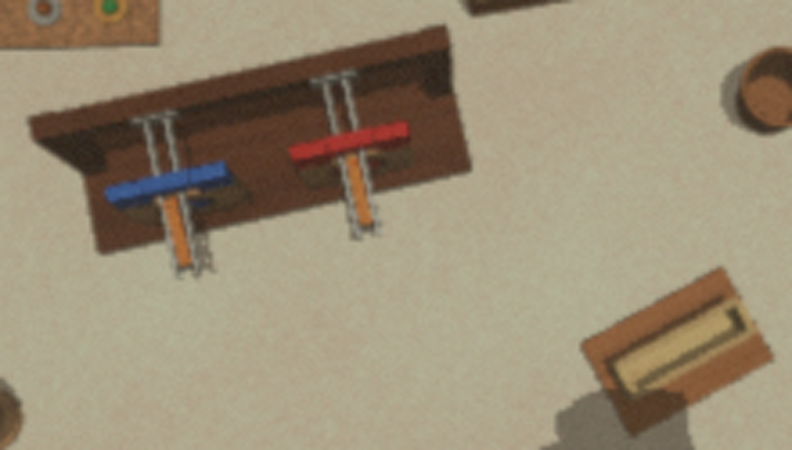

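View pics/scene_h.png

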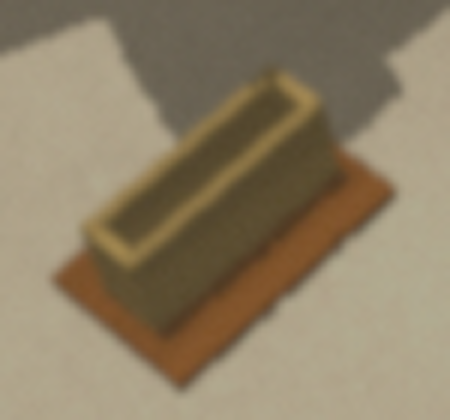

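Read off the crops: blue board's top face centre is about (317,87) in the scene crop and (169,184) in the top crop; rail ends, peg tips and holder corners are also clear. Next: triangulate, then fit the models.

```bash
cat > fit.py <<'E'
import numpy as np,cv2
from cell import env
from scipy.optimize import least_squares
C={n:env.calibration(n) for n in("scene","top")}
P={}
for n,c in C.items():
    f=200/np.tan(np.radians(c["fov_y"]/2)); K=np.array([[f,0,c["cx"]],[0,f,c["cy"]],[0,0,1]])
    P[n]=K@np.linalg.inv(c["world_from_camera"])[:3]
def un(p,k,x,y): return (np.array(p,float)+.5)/k-.5+[x,y]
s=lambda *p:un(p,4,320,150); t=lambda *p:un(p,3.6,190,135); h=lambda *p:un(p,6,205,190)
def proj(n,X):
    q=P[n]@np.append(X,1); return q[:2]/q[2]
def tri(a,b):
    X=cv2.triangulatePoints(P["scene"],P["top"],a,b)[:,0]; X=X[:3]/X[3]
    return X, np.linalg.norm(proj("scene",X)-a)+np.linalg.norm(proj("top",X)-b)
# stand frame model, z=height; name:(model xyz, scene, top)
S={"blue":((0,.085,.239),s(317,87),t(169,184)),"red":((0,-.085,.239),s(139,187),t(350,142)),
"btip":((-.084,.085,.205),s(245,51),t(193,272)),"rtip":((-.084,-.085,.205),s(74,147),t(367,234)),
"rail+-":((.068,.2,.221),s(490,92),t(40,137)),"rail--":((.068,-.2,.221),s(75,345),t(450,42))}
H={"r-y+x... rim R":((.021,-.071,.076),None,None)}
H={"rimA":((-.021,-.071,.076)),}
hol=[("rim",.076,h(88,230),t(755,322)),("rim",.076,h(128,265),t(733,296)),("rim",.076,h(322,98),t(607,362)),("rim",.076,h(270,68),t(630,397)),
("base",.01,h(53,278),t(773,356)),("base",.01,h(183,388),t(722,267)),("base",.01,h(396,190),t(582,343))]
def fit(items,x0):
    def r(v):
        c,sn=np.cos(v[2]),np.sin(v[2]); o=[]
        for m,a,b in items:
            X=np.array([v[0]+c*m[0]-sn*m[1],v[1]+sn*m[0]+c*m[1],m[2]+v[3]]); o+=[proj("scene",X)-a,proj("top",X)-b]
        return np.concatenate(o)
    q=least_squares(r,x0); return q.x,np.round(q.fun.reshape(-1,4),1)
if __name__=="__main__":
    np.set_printoptions(precision=4,suppress=True)
    for k,(m,a,b) in S.items(): print(k,*tri(a,b))
    for k in hol: print(k[0],*tri(k[2],k[3]))
    print(*fit(list(S.values()),[.7,.2,-.2,0]))
    # holder corners: which of its axes: 1st rim = -y,-?; try all labelings via the triangulated ones
    T=[tri(k[2],k[3])[0] for k in hol]
    L=T[2]-T[1]; yaw=np.arctan2(L[1],L[0])-np.pi/2
    c0=(T[0]+T[1]+T[2]+T[3])/4; R=np.array([[np.cos(yaw),np.sin(yaw)],[-np.sin(yaw),np.cos(yaw)]])
    it=[]
    for k,X in zip(hol,T):
        q=np.sign(R@(X-c0)[:2]); d=(.021,.071) if k[0]=="rim" else (.055,.085); it.append(((q[0]*d[0],q[1]*d[1],k[1]),k[2],k[3]))
    print(*fit(it,[c0[0],c0[1],yaw,0]))
E
python3 fit.py
```

```text
blue [0.5929 0.2481 0.2328] 1.319832300598701
red [0.6262 0.0828 0.2347] 1.0262592872938412
btip [0.5155 0.2323 0.2042] 1.8887449700454022
rtip [0.5462 0.0709 0.1975] 0.711937985152168
rail+- [0.6424 0.3693 0.2225] 2.180847870615386
rail-- [ 0.7199 -0.0107  0.2206] 0.9121641787246457
rim [ 0.4623 -0.304   0.0811] 0.6510906199903237
rim [ 0.4888 -0.2871  0.0747] 1.0539665803342777
rim [ 0.4267 -0.1594  0.0773] 1.3125245878120855
rim [ 0.3919 -0.1804  0.0743] 0.9249262652960344
base [ 0.4316 -0.3338  0.008 ] 0.8406033624112337
base [ 0.5258 -0.2863  0.0027] 1.3084963288178375
base [ 0.4508 -0.1377  0.0057] 0.9488303857737034
[ 0.6123  0.1678  0.2009 -0.0044] [[ 0.6 -0.1 -1.5 -1. ]
 [ 0.4  0.7 -0.9 -1. ]
 [-1.1  0.2 -1.1  0.6]
 [-1.3 -0.1  0.6 -0.5]
 [-0.2 -0.1 -2.7  1. ]
 [-2.2  1.   0.9  0.5]]
[ 0.4412 -0.234   0.4758 -0.0018] [[-1.3 -0.2  0.3  2.1]
 [ 0.9  1.   0.4 -1. ]
 [ 0.5  0.8  1.  -0.1]
 [ 0.4 -0.4  0.4  0.6]
 [-0.8  0.  -0.1  0. ]
 [-0.3 -0.2 -0.8 -1.1]
 [ 0.6 -0.7 -1.5 -0.2]]
```

```bash
python3 - <<'E'
from fit import *
np.set_printoptions(precision=4,suppress=True)
def at(n,p,z):
    M=P[n]; A=np.c_[M[:,0],M[:,1],-np.array([p[0],p[1],1])]; return np.linalg.solve(A,-(M[:,2]*z+M[:,3]))[:2]
for n,z in((("scene"),.239),("top",.239)):
  for k,i in(("blue",0),("red",1)):
    print(n,k,at(n,S[k][1 if n=="scene" else 2],z))
for n in("top","scene"):
  im=cv2.imread(f"pics/{n}0.png"); hsv=cv2.cvtColor(im,cv2.COLOR_BGR2HSV)
  for k,h0 in(("blue",(105,125)),("red",(0,6))):
    m=((hsv[...,0]>=h0[0])&(hsv[...,0]<=h0[1])&(hsv[...,1]>130)).astype(np.uint8)
    c=proj(n,[.593 if k=="blue" else .627,.248 if k=="blue" else .083,.236]).astype(int)
    roi=np.zeros_like(m); roi[c[1]-28:c[1]+28,c[0]-28:c[0]+28]=1; m*=roi
    ys,xs=np.nonzero(m); v=hsv[ys,xs,2]; th=cv2.threshold(v.reshape(-1,1),0,255,cv2.THRESH_OTSU)[0]; b=v>th
    q=np.c_[xs[b],ys[b]].astype(np.float32); r=cv2.minAreaRect(q); cen=(cv2.boxPoints(r)).mean(0)
    print(n,k,len(xs),th,b.sum(),"cen",q.mean(0),r, at(n,q.mean(0),.239))
    # width ends
E
```

```text
scene blue [0.5981 0.2467]
scene red [0.6296 0.0828]
top blue [0.5911 0.2455]
top red [0.6249 0.0813]
top blue 109 125.0 88 cen [235.6477 184.9773] ((235.49998474121094, 185.0), (2.8200955390930176, 31.997236251831055), 77.47119140625) [0.5937 0.2485]
top red 210 123.0 128 cen [286.4688 173.4766] ((286.1999816894531, 173.39999389648438), (4.121677875518799, 32.756492614746094), 77.47119140625) [0.6269 0.0826]
scene blue 219 100.0 95 cen [399.0632 171.    ] ((399.0, 170.99998474121094), (3.2249019145965576, 30.512540817260742), 60.2551155090332) [0.597 0.248]
scene red 413 115.0 137 cen [353.7445 196.5912] ((353.90771484375, 196.33843994140625), (4.217180252075195, 34.48165512084961), 60.2551155090332) [0.6296 0.0808]
```

```bash
cat > h.py <<'E'
import numpy as np
from cell import env
np.set_printoptions(precision=4,suppress=True)
def R(yaw,sgn): # tool y = sgn*stand x, z down
    y=sgn*np.array([np.cos(yaw),np.sin(yaw),0]); z=np.array([0,0,-1.]); return np.c_[np.cross(y,z),y,z]
B=np.array([.595,.248]); YB=.2; SL=np.array([.4412,-.234]); YS=.4758
def st(m=""):
    s=env.get_state(); print(m,round(s["time_s"],2),s["tcp_pos"],"F",s["ft_force"],"w",round(s["width"],4),"g",round(s["gripper_force"],1))
    return s
E
python3 - <<'E'
from h import *
for sg in(1,-1):
    print(sg,env.solve_ik([*B,.3],R(YB,sg)),env.solve_ik([*SL,.3],R(YS,sg)))
E
```

```text
1 [ 0.3023  0.4472  1.1288 -0.      1.5656  0.1023] [-0.6073  0.2178  1.4769 -0.      1.4469 -1.0831]
-1 [ 0.3023  0.4472  1.1288 -0.      1.5656 -3.0393] [-0.6073  0.2178  1.4769 -0.      1.4469  2.0585]
```

```bash
python3 - <<'E'
from h import *
import cv2
p=env.get_state()["tcp_pos"]; env.line_to([p[0],p[1],.36],rate=.25)
env.movep([*B,.33],R(YB,1)); env.move_gripper(.026,30); st("hover")
env.line_to([*B,.262],rate=.1); env.sleep(.2); st("above")
for n in("scene","top"):cv2.imwrite(f"pics/{n}1.png",env.read_camera(n)[:,:,::-1])
a=cv2.imread("pics/scene1.png")[130:230,340:450]; b=cv2.imread("pics/top1.png")[140:240,185:295]
cv2.imwrite("pics/c1.png",np.hstack([cv2.resize(v,None,fx=3.6,fy=3.6,interpolation=cv2.INTER_CUBIC) for v in(a,b)]))
E
```

```text
hover 4.88 [0.595 0.248 0.33 ] F [ 0.1227 -0.59   -0.3048] w 0.0259 g 0.0
above 5.91 [0.5953 0.2481 0.2627] F [-0.0483 -0.2206  0.3058] w 0.0263 g 0.0
```

View pics/c1.png

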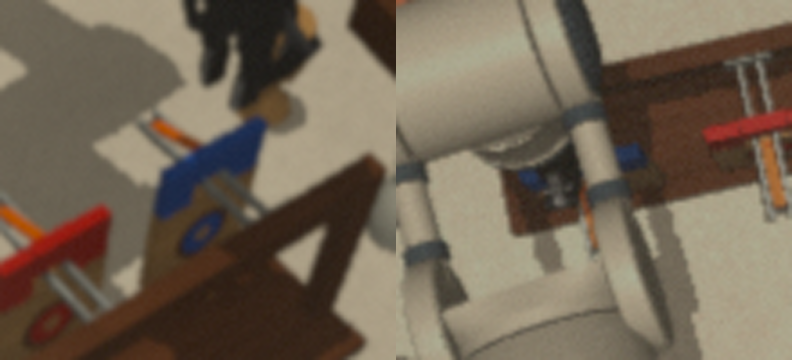

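Scene crop: the two fingertips, at about (212,82) and (240,107), straddle the blue board's top line. In the top crop the board shows at both sides of the gripper. I'll descend and watch the force.

```bash
python3 - <<'E'
from h import *
from fit import proj
print(proj("scene",[.5953,.2481,.262]), "seen 403,156")
hit=env.line_to([*B,.228],rate=.04,force_limit=3); s=st(f"hit {hit}")
if not hit:
    for z in(.222,.218,.214,.210):
        env.line_to([*B,z],rate=.03); env.sleep(.1); st(z)
E
```

```text
[400.0372 165.3192] seen 403,156
hit False 7.01 [0.5952 0.2481 0.2283] F [ 0.3607 -0.5079 -0.033 ] w 0.026 g 0.0
0.222 7.46 [0.595 0.248 0.222] F [-0.526   0.005  -0.0309] w 0.026 g 0.0
0.218 7.84 [0.595 0.248 0.218] F [-0.2665  0.7373  0.4817] w 0.0259 g 0.0
0.214 8.22 [0.595 0.248 0.214] F [ 0.2866 -0.1027  0.0424] w 0.0255 g 0.0
0.21 8.61 [0.595 0.248 0.21 ] F [-0.5135  0.5083 -0.1668] w 0.0259 g 0.0
```

```bash
python3 - <<'E'
from h import *
import cv2
for z in(.207,.204,.201,.198):
    hit=env.line_to([*B,z],rate=.03,force_limit=2.5); env.sleep(.1); s=st((z,hit))
    if hit: break
n="scene";cv2.imwrite(f"pics/{n}2.png",env.read_camera(n)[:,:,::-1])
a=cv2.imread("pics/scene2.png")[130:210,350:450]
cv2.imwrite("pics/c2.png",cv2.resize(a,None,fx=7,fy=7,interpolation=cv2.INTER_CUBIC))
E
```

```text
(0.207, False) 8.96 [0.595 0.248 0.207] F [ 0.2356 -0.7297 -1.3439] w 0.026 g 0.0
(0.204, False) 9.31 [0.595 0.248 0.204] F [-0.3068  0.0986  0.1555] w 0.0261 g 0.0
(0.201, False) 9.66 [0.595 0.248 0.201] F [-0.318   0.2471 -0.2133] w 0.0265 g 0.0
(0.198, False) 10.01 [0.595 0.248 0.198] F [-0.5492  0.0208 -0.0848] w 0.026 g 0.0
```

View pics/c2.png

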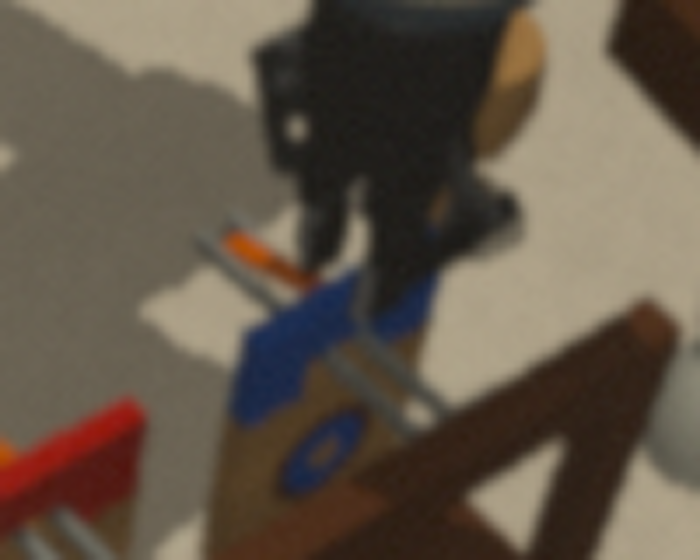

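```bash
python3 - <<'E'
from h import *
from fit import proj
pc=lambda X:((proj("scene",X)-[350,130])+.5)*7-.5
xd=np.array([np.cos(.2),np.sin(.2)]);yd=np.array([-np.sin(.2),np.cos(.2)])
for z in(.198,.208,.218,.228):
  print(z,"rear tip -y,+y outer corners",[pc([*(B+xd*.0275+yd*k),z]) for k in(-.011,.011)],"front inner",[pc([*(B-xd*.013+yd*k),z]) for k in(-.011,.011)])
print("peg top at board rear, rail",[pc([*(B+xd*d+yd*k),.205]) for d in(.007,.068) for k in(-.012,.012)])
print("peg tip",[pc([*(B-xd*.084+yd*k),.205]) for k in(-.012,.012)])
print("board top ends",[pc([*(B+yd*k),.239]) for k in(-.055,.055)])
E
```

```text
0.198 rear tip -y,+y outer corners [array([353.4187, 400.1938]), array([391.1852, 377.7431])] front inner [array([290.7307, 342.6161]), array([328.2204, 320.9462])]
0.208 rear tip -y,+y outer corners [array([357.1374, 385.266 ]), array([395.1452, 362.7567])] front inner [array([293.9447, 327.5616]), array([331.6727, 305.8403])]
0.218 rear tip -y,+y outer corners [array([360.9092, 370.125 ]), array([399.1613, 347.5576])] front inner [array([297.2039, 312.2961]), array([335.1731, 290.5241])]
0.228 rear tip -y,+y outer corners [array([364.7353, 354.7662]), array([403.2349, 332.1414])] front inner [array([300.509, 296.815]), array([338.7226, 274.9931])]
peg top at board rear, rail [array([322.0857, 361.3217]), array([363.3162, 337.225 ]), array([419.7054, 450.6942]), array([461.3872, 425.2517])]
peg tip [array([186.1613, 236.8806]), array([226.6961, 214.5972])]
board top ends [array([245.9874, 343.1108]), array([438.9375, 232.4232])]
```

The near fingertip appears to end at about (368,330), which projects to z≈0.24, above the keeper. That fits the lack of contact, so I'll keep descending under force guard.

```bash
python3 - <<'E'
from h import *
import cv2
for z in(.194,.190,.186,.182,.178):
    hit=env.line_to([*B,z],rate=.03,force_limit=3); env.sleep(.1); s=st((z,hit))
    if hit: break
n="scene";cv2.imwrite(f"pics/{n}3.png",env.read_camera(n)[:,:,::-1])
a=cv2.imread("pics/scene3.png")[130:210,350:450]
cv2.imwrite("pics/c3.png",cv2.resize(a,None,fx=7,fy=7,interpolation=cv2.INTER_CUBIC))
E
```

```text
(0.194, False) 10.44 [0.595 0.248 0.194] F [ 0.4775 -0.0831  1.0677] w 0.0256 g 0.0
(0.19, False) 10.82 [0.595 0.248 0.19 ] F [0.2575 0.4471 0.2119] w 0.0261 g 0.0
(0.186, False) 11.21 [0.595 0.248 0.186] F [-0.134   0.606   0.3022] w 0.0259 g 0.0
(0.182, False) 11.59 [0.5952 0.2481 0.1822] F [0.384  0.3917 3.1108] w 0.026 g 1.5
(0.178, False) 11.97 [0.5952 0.2481 0.1782] F [2.8577 0.6196 4.4376] w 0.0262 g 2.4
```

View pics/c3.png

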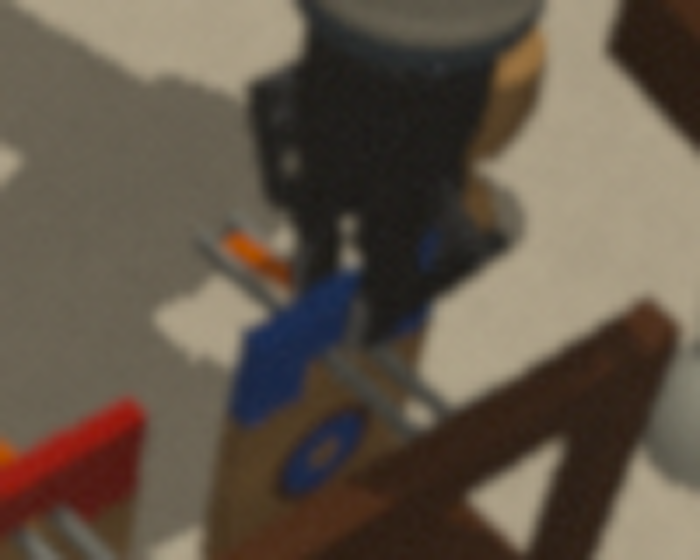

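Contact starts at TCP z≈0.183 with about 3–4.5 N, which matches the keeper. The fingertips therefore really sit about 38 mm behind the reported TCP. In the picture the front finger (315,275) is on the keeper and the rear finger is behind the board. I'll press on until the peg is felt.

```bash
python3 - <<'E'
from h import *
for z in np.arange(.176,.159,-.002):
    hit=env.line_to([*B,z],rate=.03,force_limit=5); env.sleep(.05); s=st((round(z,4),hit))
    if hit or s["ft_force"][2]>13: break
E
```

```text
(np.float64(0.176), False) 12.32 [0.5951 0.248  0.1762] F [ 2.1707 -0.1977  5.146 ] w 0.0256 g 2.5
(np.float64(0.174), False) 12.62 [0.5951 0.248  0.1742] F [3.9604 0.4012 4.9176] w 0.0263 g 2.7
(np.float64(0.172), False) 12.93 [0.5952 0.248  0.1722] F [3.3596 1.3505 6.0975] w 0.026 g 2.8
(np.float64(0.17), False) 13.22 [0.5952 0.2481 0.1703] F [2.8074 0.8117 6.3133] w 0.0263 g 2.9
(np.float64(0.168), False) 13.53 [0.5953 0.2481 0.1683] F [4.4613 0.5252 6.1441] w 0.0258 g 3.1
(np.float64(0.166), False) 13.82 [0.5952 0.2481 0.1663] F [2.7108 0.4499 6.7216] w 0.0258 g 3.2
(np.float64(0.164), False) 14.12 [0.5954 0.2481 0.1652] F [-0.5395  0.8381 16.8015] w 0.0259 g 8.4
```

The keeper is fully pressed and the peg is felt at TCP z≈0.1655. Back off slightly, close most of the way, find the peg again, then grip.

```bash
python3 - <<'E'
from h import *
env.line_to([*B,.1675],rate=.03); env.move_gripper(.018); s=st("w18")
z=s["tcp_pos"][2]
while s["ft_force"][2]<10 and z>.162:
    z-=.0007; env.line_to([*B,z],rate=.03); env.sleep(.03); s=st()
env.line_to([*B,z+.0015],rate=.03); st("backed")
env.move_gripper(.008,35); env.sleep(.1); st("grip")
E
```

```text
w18 14.64 [0.5941 0.2478 0.1674] F [-2.2094  0.1293  5.6697] w 0.0181 g 3.0
 14.93 [0.5942 0.2478 0.1666] F [-1.4345  0.0552  5.9598] w 0.018 g 3.0
 15.21 [0.5942 0.2479 0.1659] F [-1.6522 -1.1253  5.73  ] w 0.0179 g 3.1
 15.49 [0.5943 0.2479 0.1657] F [-3.0222 -1.3323 11.2361] w 0.0183 g 5.6
backed 15.74 [0.5942 0.2478 0.1668] F [-1.4783 -0.1304  6.4907] w 0.018 g 3.0
grip 16.06 [0.5944 0.2479 0.1669] F [-0.8547 -0.2311  6.4092] w 0.0135 g 38.9
```

```bash
python3 - <<'E'
from h import *
xd=np.array([np.cos(.2),np.sin(.2),0]); p0=env.get_state()["tcp_pos"]
for d in(.003,.006,.01,.015,.022,.03):
    hit=env.line_to(p0-xd*d+[0,0,.0005],rate=.04,force_limit=12); s=st((d,hit))
    if hit: break
E
```

```text
(0.003, False) 16.31 [0.5911 0.2473 0.1674] F [1.4736 0.1293 3.7518] w 0.0137 g 39.2
(0.006, False) 16.56 [0.5883 0.2467 0.1674] F [ 1.8153 -0.2194  4.5264] w 0.0136 g 39.7
(0.01, False) 16.81 [0.584  0.2458 0.1673] F [-1.0988  0.2819  3.6696] w 0.0134 g 35.8
(0.015, False) 17.08 [0.5792 0.2448 0.1673] F [-0.7423 -0.4293  4.5752] w 0.0137 g 35.8
(0.022, False) 17.41 [0.5726 0.2435 0.1674] F [0.4286 0.7078 3.9667] w 0.0134 g 38.9
(0.03, False) 17.76 [0.5642 0.2418 0.1673] F [-1.6463 -0.2213  6.2765] w 0.0131 g 36.7
```

```bash
python3 - <<'E'
from h import *
import cv2
xd=np.array([np.cos(.2),np.sin(.2),0]); p0=np.array([.5642,.2418,.1673])
for d,l in((.01,.003),(.07,.003),(.1,.004)):
    hit=env.line_to(p0-xd*d+[0,0,l],rate=.07,force_limit=12); s=st((d,hit))
    if hit: break
else:
    env.line_to(p0-xd*.11+[0,0,.10],rate=.15); st("up")
for n in("scene","top"):cv2.imwrite(f"pics/{n}4.png",env.read_camera(n)[:,:,::-1])
E
```

```text
(0.01, False) 18.07 [0.5534 0.2396 0.1703] F [-1.6436 -1.1054  3.7605] w 0.0136 g 40.5
(0.07, False) 19.07 [0.496  0.228  0.1703] F [ 0.0671 -0.3509 -2.3338] w 0.0136 g 35.3
(0.1, False) 19.65 [0.4663 0.222  0.1716] F [ 0.2704 -0.1338 -2.2428] w 0.0135 g 35.3
up 20.44 [0.4561 0.2198 0.2665] F [-0.1365 -0.3909 -2.582 ] w 0.0138 g 35.3
```

View pics/scene4.png

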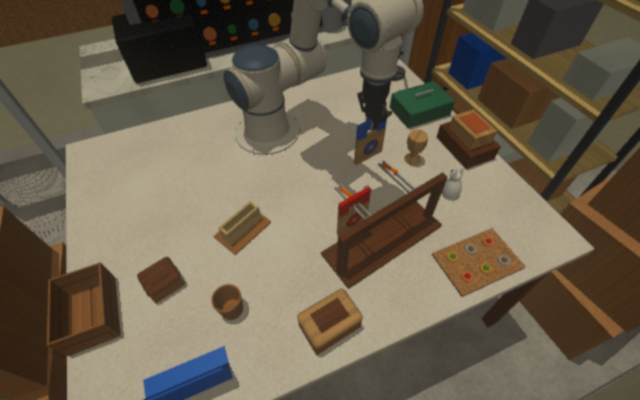

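The board is off the peg (about 2.3 N carried), hanging upright below the gripper at (370,145), and the red board is untouched. Carry it to the holder.

```bash
python3 - <<'E'
from h import *
import cv2
p=env.get_state()["tcp_pos"]; env.line_to([p[0],p[1],.36],rate=.2)
env.movep([*SL,.34],R(YS,1)); env.line_to([*SL,.182],rate=.12); env.sleep(.3); st("above slot")
for n in("scene","top"):cv2.imwrite(f"pics/{n}5.png",env.read_camera(n)[:,:,::-1])
a=cv2.imread("pics/scene5.png")[170:270,190:290]; b=cv2.imread("pics/top5.png")[190:270,330:430]
cv2.imwrite("pics/c5.png",cv2.resize(a,None,fx=6,fy=6,interpolation=cv2.INTER_CUBIC))
E
```

```text
above slot 24.59 [ 0.4413 -0.2341  0.1822] F [ 0.8944 -0.6716 -2.2732] w 0.0134 g 35.3
```

View pics/c5.png

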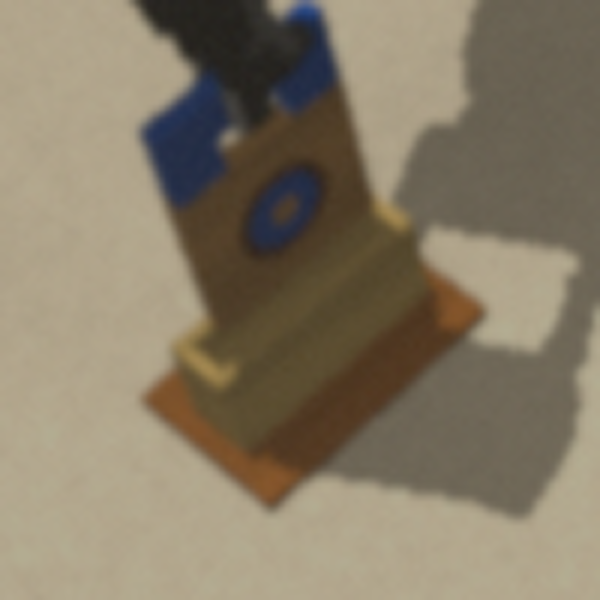

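```bash
python3 - <<'E'
from h import *
from fit import proj
pc=lambda X:((proj("scene",X)-[190,170])+.5)*6-.5
xd=np.array([np.cos(YS),np.sin(YS)]);yd=np.array([-np.sin(YS),np.cos(YS)])
for z in(.254,.09):
  for x in(-.007,.007): print("board",z,x,[pc([*(SL+xd*x+yd*k),z]) for k in(-.055,.055)])
print("rim",[pc([*(SL+xd*x+yd*y),.076]) for x in(-.021,.021) for y in(-.071,.071)])
print("1mm: x",pc([*(SL+xd*.001),.2])-pc([*SL,.2]),"y",pc([*(SL+yd*.001),.2])-pc([*SL,.2]))
E
```

```text
board 0.254 -0.007 [array([128.7856, 131.4337]), array([300.2358,  -2.777 ])]
board 0.254 0.007 [array([148.2999, 145.9511]), array([319.717 ,  10.3689])]
board 0.09 -0.007 [array([204.0125, 326.5853]), array([354.2682, 198.3596])]
board 0.09 0.007 [array([221.7334, 340.4369]), array([371.9372, 211.0403])]
rim [array([169.5545, 346.9329]), array([361.6058, 183.5183]), array([222.3127, 388.8542]), array([414.1606, 220.9613])]
1mm: x [1.3487 0.9742] y [ 1.488  -1.2077]
```

The visible board edges, (175,210)→(215,330) and (340,90)→(375,205), match the model centred over the slot to about 2 mm. Lower with a force guard.

```bash
python3 - <<'E'
from h import *
hit=env.line_to([*SL,.15],rate=.05,force_limit=4); st(hit)
if not hit:
    hit=env.line_to([*SL,.112],rate=.05,force_limit=4); st(hit)
    if not hit: hit=env.line_to([*SL,.096],rate=.02,force_limit=4); st(hit)
E
```

```text
False 25.48 [ 0.4413 -0.2341  0.1501] F [ 0.2966  0.2873 -2.0982] w 0.0133 g 35.3
False 26.39 [ 0.4414 -0.2341  0.1122] F [-0.1707 -0.17   -1.1218] w 0.0136 g 35.3
True 26.89 [ 0.4412 -0.2339  0.1038] F [0.0137 0.2454 5.0481] w 0.0136 g 36.7
```

Contact came at exactly the expected floor height. Release and retreat.

```bash
python3 - <<'E'
from h import *
import cv2
env.move_gripper(.035); env.sleep(.2); st("open")
env.line_to([*SL,.25],rate=.08,force_limit=8); env.line_to([*SL,.33],rate=.15); st("up")
env.movep([.25,-.45,.33],R(YS,1)); env.sleep(.3); st()
cv2.imwrite("pics/scene6.png",env.read_camera("scene")[:,:,::-1])
a=cv2.imread("pics/scene6.png")[130:280,190:440]
cv2.imwrite("pics/c6.png",cv2.resize(a,None,fx=3,fy=3,interpolation=cv2.INTER_CUBIC))
E
```

```text
open 27.43 [ 0.4409 -0.2338  0.1037] F [-0.2593 -0.5754  0.4696] w 0.0351 g 0.0
up 30.09 [ 0.4409 -0.2338  0.3291] F [-0.5657  0.2093  0.5034] w 0.035 g 0.0
 31.5 [ 0.2506 -0.4496  0.33  ] F [ 0.3586  0.1336 -0.3284] w 0.0349 g 0.0
```

View pics/c6.png

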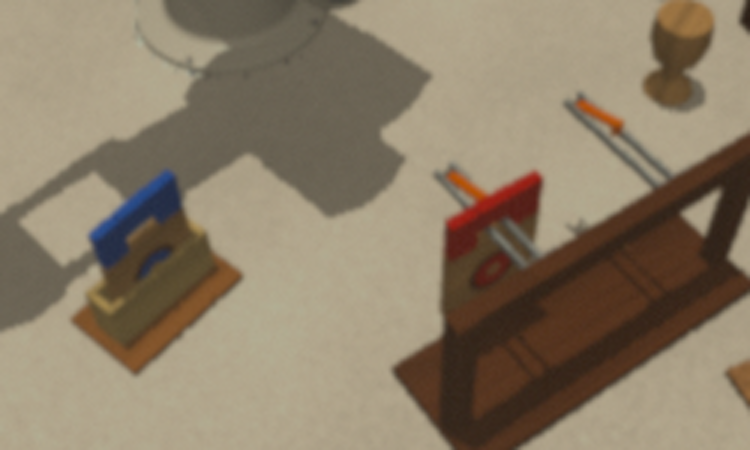

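The blue board stands fully down in the slot, with its top edge running (92,235)–(175,175). The red board still hangs at (490,200).

```bash
python3 -c "
from cell import env
print(env.close_job())"
```

```text
the job is handed in; nothing more can be done
None
```

The blue board stands upright and fully down in the holder's slot and the red board still hangs on its peg; the job was handed in at about 31.5 s of 48 s, but no verdict came back.

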